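# Lock the test kiln and set its heat switch

### The arm

A 7-joint arm with a two-finger parallel gripper is mounted at the origin on the work surface. World frame = base frame: x ahead of the robot, y to its left, z up, the work surface at z = 0. Lengths are in m, angles in rad, forces in N, time in s.
With the tool pointing down it reaches from about 0.4 to 0.75 m from the base axis. Payload 19.5 kg.
Tool frame: the origin (TCP) lies on the mounting face of the last link; the fingertips stand 173 mm ahead of it and the grasp point (between the pads) lies 155 mm ahead of it; y points along the fingers, x is the direction in which the jaws open and shut, and the axes are right-handed (so a half turn about y gives the same grasp; the last joint's range is limited). The gripper opens to 85 mm and grips with 20 to 120 N. Pads are 22 mm wide; open, the fingers measure 114 mm over their backs; the gripper's body (76 mm by 85 mm) begins 54 mm behind the grasp point. The pads swing forward as they close: fully open they stand 13 mm farther back than shut.
Start: joints at [1.251, 0.707, -0.028, 1.485, 0.022, 0.951, -0.075], TCP at [0.158, -0.553, 0.405] pointing down, gripper open.
Joint ranges: [-2.71, 2.71], [-0.32, 2.16], [-1.57, 1.52], [0, 2.45], [-1.46, 4.6], [0, 2.02], [-2.83, 2.83]. Speed limits (rad/s): [1.89, 1.89, 2.57, 2.57, 3.01, 3.01, 3.01].

### API

Orientations are given as a rotation vector (axis times angle).
In Python, from plant import status, eyes, sign_off gives the robot as it stands.
- The arm moves only by the shell command python3 -m crank 'ROWS' [OPENING]. ROWS is JSON, a list of rows, each a list of 2 entries, a list of its own where there are three numbers: the shift along the tool's x, y, z in cm, then the turn about the tool's y in rad. In form: [[[tx, ty, tz], roll], ...]. A call has exactly 5 rows; each row is the pose to reach, as a shift and turn from the pose commanded when the call began, along the tool's axes at that moment; what a row does not reach only later rows make up. A row lasts 1/10 s, in which the tool goes at most 50 mm and 8.59 degrees, less where a joint would pass 70% of its speed; a pose out of reach is approached as far as the arm can. A call with a gripper value outside its range is refused whole. OPENING is the opening, from 0 (shut) to 1 (fully open), set as the call begins (- or left out, the last holds). The fingers move at their own pace and stop on an object; the grip force is fixed at half the most. Time passes only in rows, so rows that repeat a pose let the fingers close, or fill a call up. It gives the time, the measured TCP pose, the force and the opening at its end, in the units of the state.
- status.get_state(): the state, without advancing time (a new reading comes with each control period).
- eyes.read_camera(name): name is "side" or "top"; returns a dict with "color" (384x512x3 uint8, red, green, blue), "K" (3x3 intrinsics, pixels), "R" (3x3) and "t" (3): a world point X has camera coordinates R X + t. Camera axes: x right, y down, z forward; pixel columns grow to the right and rows downward; lengths in m; the calibration is good to about 2 mm. A picture is of the moment at which its call begins. There is no depth.
- sign_off(): hands the job in, once; it reports no verdict.
The state is a dict: "t": time; "joint_positions": joint angles; "qvel": joint speeds; "joint_torque": joint torques, N m; "eef_pos": TCP position; "tcp_rot": TCP orientation; "ft_force": force on the tool from outside, world axes, zero at the start; "ft_torque": the same for the moment, N m; "gripper_width": opening from 0.0 (shut) to 1.0 (fully open).
Only numpy, scipy, OpenCV 4.12 (cv2) and the standard library are available. Lean on these libraries where they do the work, as an engineer would, in place of code of your own. Each camera call takes 0.05 s, during which the arm holds its last target. There are 200 camera calls.

### The job

Get the kiln ready for firing: swing the hasp down against the front of the kiln so its eye lines up with the two lugs, and slide the locking rod through all three from the left until its collar meets the lug. Then turn the heat switch on the control box to its fifth click clockwise from Off, never past it, and let go. Leave the unfired bowl and mug where they stand.

Things in the scene. Friction and masses are not known exactly. Their poses are not given: they have to be found in the camera images.
- kiln: Small round top-loading kiln of sheet steel, 286 mm across, lid top 206 mm above the table (a wire lid handle to 230 mm, on the far half). Fixed. Origin: centre of its underside. Its front, with the lugs and hasp, is its -x side (towards the robot); +y is its left side seen from the robot.
- eye_left (a point): Centre of the outer face of the left lug of the kiln, with the kiln's axes. Each of the two lugs is a 28 mm square steel plate, 10 mm thick along y, with a hole of 18 mm along the kiln's y; the hole centres lie 38 mm in front of the drum wall and 185 mm above the table. The lugs' inner faces are 64 mm apart, the outer ones 84 mm.
- eye_right (a point): Centre of the outer face of the right lug, 84 mm along -y from eye_left.
- hasp_eye (a point): Centre of the hasp's eye: a round sleeve 34 mm across, 50 mm long along y, with an 18 mm hole along y, at the end of a short flap 30 mm wide; it turns on a hinge along y that lies 50 mm straight above the middle of the line between the two lug holes. Shut, the sleeve stands 3 mm further out to the front than the lugs.
- hasp (a joint): Angle of the hasp, rad: 0 is shut (against its stop; the three holes are in line), growing as it swings out towards the robot and up, to 1.2; it starts part open (0.3 to 0.7). Stiff enough to stay where it is left (about 0.1 N m): a few newtons on the front of the sleeve, along its arc about the hinge (away from the robot and down), shut it; a level push may jam by friction while it stands far open.
- rod: Locking rod of steel, about 0.2 kg, 196 mm long, lying in the notches of the wooden rest with its axis 55 mm above the table. Its axis is its own y. Origin on the axis, at the front face of the collar. Shaft 12 mm across and 115 mm long to -y, with a tapered tip (last 11 mm); collar 26 mm across and 6 mm thick; then a round dark handle 20 mm across and 75 mm long to +y. It balances close to the collar.
- rod_tip (a point): Tip of the rod, 115 mm along -y from the collar's front face.
- rod_collar (a point): Centre of the collar's front face (the face towards the tip), which comes to rest on the left lug.
- rod_grip (a point): Point on the rod's axis in the free middle of the handle, 36 mm behind the collar's front face; pinch here from above. The free length of handle between collar and rest is 59 mm.
- rod_rest: Wooden rest for the rod, base 70 x 215 x 12 mm, fixed, with two notched uprights across the rod, 72 mm towards +y (under the handle) and 85 mm towards -y (under the shaft), rising to 61 mm above the table; lift the rod straight up by 25 mm to clear them. Origin: underside, below the rod's collar; the rod lies along its y.
- control_box: Grey steel box, 150 x 140 mm, 85 mm high, fixed, with the heat switch in the middle of its top. Origin: centre of its underside. Around the switch are eight white marks 30 degrees apart: a bar for Off, on the box's +y side, then seven dots going clockwise seen from above.
- dial (a joint): Angle of the heat switch, rad: 0 is Off (against its stop, pointer to the box's +y), growing clockwise seen from above, to 3.665 at the seventh click (end stop). A click every 0.5236 rad; the fifth click is 2.618. A spring detent of about 0.1 N m pulls it into the nearest click once it is let go; it starts at Off, the first or the second click.
- dial_grip (a point): Point on the switch's vertical axis at the height to grip, 119 mm above the table. The black switch has a disc 62 mm across and on it an upright bar grip 58 mm long, 14 mm thick, its top 131 mm above the table and its foot (the disc's top) at 99 mm. The bar lies along this point's own y, and its white-lined end, the pointer, is at +y.
- bowl: Unfired terracotta bowl, 110 mm across, 55 mm high. Leave alone.
- mug: Unfired terracotta mug, 76 mm across, 85 mm high. Leave alone.
There are look-alikes about, which are no part of the job. Several things have the shape of the control_box; the one meant has the colours described above.

How it is judged:
On the way, in this order (a step that is already met when the one before it is completed fails the run):
1. the rod is through the left lug, the hasp and the right lug, up to its collar (value of joint hasp below 0.15 rad and y of rod_tip in the frame of eye_right below -0.015 m and y of rod_collar in the frame of eye_left below 0.007 m and z of rod_collar in the frame of eye_left between -0.008 and 0.008 m and x of rod_collar in the frame of eye_left between -0.008 and 0.008 m), for 0.2 s.
2. the heat switch is at the fifth click from Off (value of joint dial between 2.418 and 2.818 rad), for 0.2 s.
At the end, for the whole second after the job is handed in: Hasp shut (within 0.15 rad); the rod lies still through both lugs and the hasp, tip 15 mm or more out of the right lug, collar within 7 mm of the left lug and 8 mm of the hole's axis each way; heat switch at rest in its fifth click from Off (2.618 rad, within 0.15) (all of step 1 and linear speed of rod below 0.03 m/s and value of joint dial between 2.468 and 2.768 rad); the robot touches nothing.
It fails at once if the heat switch is turned past the fifth click (more than 0.34 rad beyond it, where it would drop into the sixth) (value of joint dial above 2.96 rad).
It fails at once if the unfired bowl is moved more than 15 mm (distance of bowl from where it was at the start of the episode above 0.015 m).
It fails at once if the unfired mug is moved more than 15 mm (distance of mug from where it was at the start of the episode above 0.015 m).
It also fails if it takes over 72 s, if anything falls off the work surface, if the arm or the gripper's body presses on something with over 40 N, if the wrist force passes 120 N, or if a joint passes its speed limit or range.

## Working session

There is one attempt and no reset: what is moved stays moved. The work goes in short steps, Python scripts to look and compute and a shell command to move; the robot and the scene stay as the last step left them, time stands still between calls to the robot, and variables do not carry over. Pictures are saved under pics/ and viewed, about 8 in all and at most 12, crops included, and the job is handed in when it is done.

```bash
ls; mkdir -p pics; python3 - <<'E'
from plant import status, eyes
import cv2,numpy as np
print(status.get_state())
for n in ("top","side"):
    c=eyes.read_camera(n); np.savez(f"{n}0.npz",**c); cv2.imwrite(f"pics/{n}0.png",c["color"][:,:,::-1])
    print(n,c["K"],c["R"],c["t"], -c["R"].T@c["t"])
E
```

```text
pics
{'t': 0.0, 'joint_positions': array([ 1.25128709,  0.70709986, -0.02765281,  1.48495034,  0.02201511,
        0.95091859, -0.07547193]), 'qvel': array([-0.00033983,  0.00049097, -0.00100558, -0.00106485, -0.0007121 ,
        0.0016903 ,  0.00037918]), 'joint_torque': array([-2.48136050e-03, -8.83233690e+01,  1.23215139e+00, -2.36175334e+01,
        1.65034347e-02,  6.53513242e-03,  2.28703051e-06]), 'eef_pos': array([ 0.15769316, -0.55288904,  0.40424031]), 'tcp_rot': array([-1.32728165,  1.00273342, -1.00128528]), 'ft_force': array([ 0.48171346,  0.53850786, -0.50048063]), 'ft_torque': array([-0.01989666, -0.02221349, -0.00129226]), 'gripper_width': 1.000780010403085}
top [[488.8497538    0.         254.02922569]
 [  0.         488.8497538  187.35342737]
 [  0.           0.           1.        ]] [[ 0.00908976 -0.99988966  0.01174928]
 [-0.99608727 -0.01008687 -0.08779758]
 [ 0.08790641 -0.01090525 -0.99606904]] [-0.03739581  0.46738132  1.4713725 ] [ 0.33654943 -0.01663158  1.50706292]
side [[485.51970216   0.         253.20490386]
 [  0.         485.51970216 194.62522415]
 [  0.           0.           1.        ]] [[-0.99549063 -0.09445135 -0.00879487]
 [-0.06703534  0.76605897 -0.63926514]
 [ 0.06711685 -0.63579289 -0.7689361 ]] [0.45819082 0.15219906 1.48405512] [0.36672229 0.87023498 1.24246884]
```

View pics/top0.png

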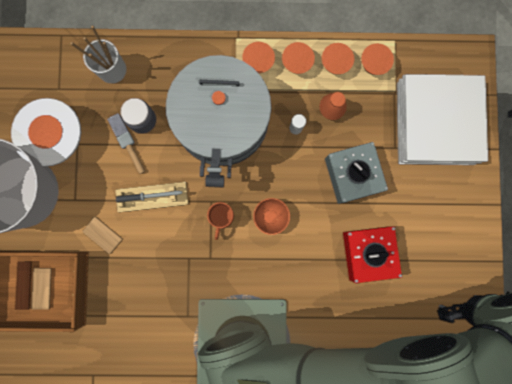

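View pics/side0.png

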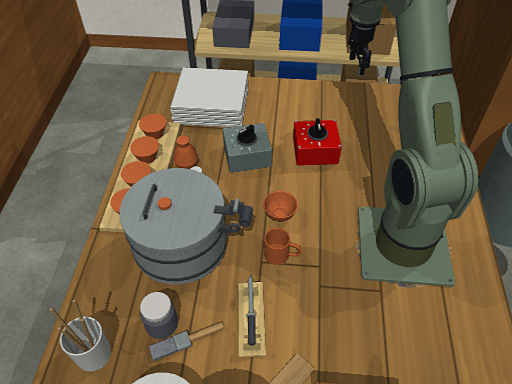

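```bash
python3 -c "
from scipy.spatial.transform import Rotation as R
print(R.from_rotvec([-1.32728165,  1.00273342, -1.00128528]).as_matrix())"
```

```text
[[ 2.74310267e-01 -3.16632683e-04  9.61641189e-01]
 [-9.61640643e-01  1.02565256e-03  2.74310449e-01]
 [-1.07316540e-03 -9.99999424e-01 -2.31398280e-05]]
```

```bash
cat > h.py <<'E'
import numpy as np, cv2
from scipy.spatial.transform import Rotation as Rot
def load(n): return dict(np.load(n+".npz"))
def ray(c,u,v):
    d=c["R"].T@np.linalg.solve(c["K"],[u,v,1.]); return -c["R"].T@c["t"], d/np.linalg.norm(d)
def plane(c,u,v,z):
    o,d=ray(c,u,v); return o+d*(z-o[2])/d[2]
def proj(c,X):
    p=c["K"]@(c["R"]@np.asarray(X,float)+c["t"]); return p[:2]/p[2]
def tri(c1,p1,c2,p2):
    A=[];b=[]
    for c,p in((c1,p1),(c2,p2)):
        o,d=ray(c,*p); P=np.eye(3)-np.outer(d,d); A.append(P); b.append(P@o)
    x=np.linalg.lstsq(np.vstack(A),np.hstack(b),rcond=None)[0]
    return x,[np.linalg.norm(a@x-q)*1000 for a,q in zip(A,b)]
def crop(c,u,v,w,h,s):
    return cv2.resize(c["color"][v:v+h,u:u+w,::-1],None,fx=s,fy=s,interpolation=cv2.INTER_CUBIC)
E
python3 - <<'E'
from h import *
t=load("top0");s=load("side0")
a=np.hstack([crop(t,180,140,80,60,5),crop(t,110,175,80,60,5)])
b=np.hstack([crop(s,205,185,60,60,5),crop(s,230,270,40,60,5),crop(t,325,140,60,60,5)])
b=b[:,:800]
cv2.imwrite("pics/m1.png",np.vstack([a,b]))
E
```

```text
(no output)
```

View pics/m1.png

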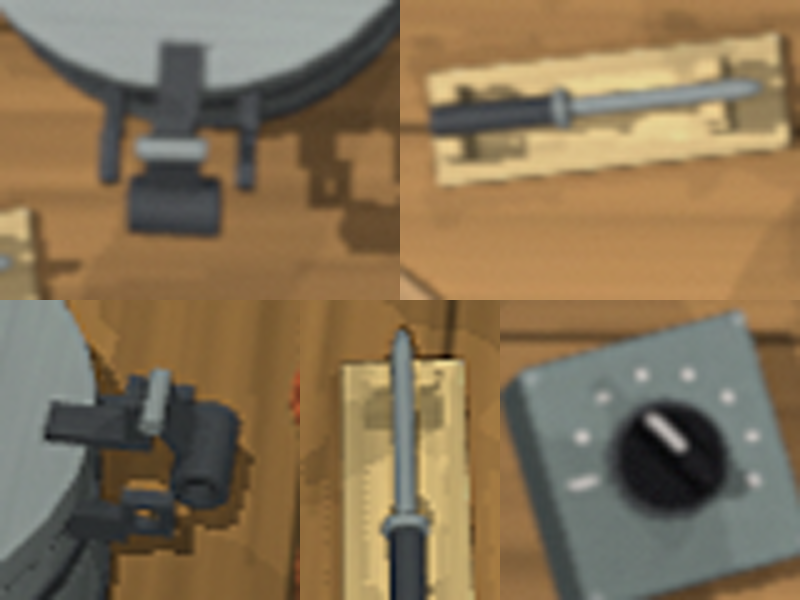

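```bash
python3 - <<'E'
from h import *
t=load("top0");s=load("side0")
np.set_printoptions(precision=4,suppress=True)
def P(x,y,ox,oy,cx,cy): return (ox+(x-cx+.5)/5-.5, oy+(y-cy+.5)/5-.5)
T1=lambda x,y:P(x,y,180,140,0,0)
T2=lambda x,y:P(x,y,110,175,400,0)
S1=lambda x,y:P(x,y,205,185,0,300)
S2=lambda x,y:P(x,y,230,270,300,300)
T3=lambda x,y:P(x,y,325,140,500,300)
L=plane(t,*T1(110,182),.185);R_=plane(t,*T1(246,187),.185)
print("lug fronts",L,R_,np.linalg.norm(L-R_),"yaw",np.degrees(np.arctan2(-(L-R_)[0],(L-R_)[1])))
print("hinge",plane(t,*T1(171,150),.235), tri(t,T1(171,150),s,S1(157,402)))
print("left lug hole outer? ",tri(t,T1(101,155),s,S1(148,518)))
print("sleeve",[plane(t,*T1(175,206),z) for z in(.19,.2,.21)],tri(t,T1(131,206),s,S1(203,488)))
# lid circle
g=t["color"].astype(int);hsv=cv2.cvtColor(t["color"],cv2.COLOR_RGB2HSV)
m=((hsv[...,1]<40)&(hsv[...,2]>110)).astype(np.uint8);m[:,:150]=0;m[:,285:]=0;m[:45]=0;m[175:]=0
c=max(cv2.findContours(m,0,2)[0],key=cv2.contourArea);hc=cv2.convexHull(c);(u,v),r=cv2.minEnclosingCircle(hc)
print("lid",u,v,r,plane(t,u,v,.206),plane(t,u+r,v,.206)-plane(t,u,v,.206))
tip=plane(t,*T2(757,88),.055);col=plane(t,*T2(570,106),.055);he=plane(t,*T2(432,119),.055)
print("rod",tip,col,he,np.linalg.norm(tip-col),np.linalg.norm(he-col),"yaw",[np.degrees(np.arctan2(-(a-b)[0],(a-b)[1])) for a,b in((col,tip),(he,tip))])
print(tri(t,T2(757,88),s,S2(402,330)),tri(t,T2(570,106),s,S2(405,516)))
mk=[(583,484),(583,437),(603,397),(642,374),(688,374),(728,397),(753,436),(755,480)]
M=np.array([plane(t,*T3(*p),.085)[:2] for p in mk])
A=np.c_[2*M,np.ones(8)];q=np.linalg.lstsq(A,(M**2).sum(1),rcond=None)[0];c0=q[:2]
print("dial c",c0,"r",np.linalg.norm(M-c0,axis=1))
ang=np.degrees(np.arctan2(*(M-c0).T[::-1]));print("ang",ang)
o=plane(t,*T3(648,415),.131)[:2];i=plane(t,*T3(684,449),.131)[:2]
print("pointer",o,i,np.degrees(np.arctan2(*(o-c0)[::-1])),np.degrees(np.arctan2(*(o-i)[::-1])),np.linalg.norm(o-c0))
# bowl & mug
for p in((272,215),(220,213)): print(plane(t,*p,.055))
E
```

```text
lug fronts [0.4828 0.1116 0.185 ] [0.4808 0.0377 0.185 ] 0.073928266691625 yaw -1.5239264276839197
hinge [0.4944 0.0752 0.235 ] (array([0.4958, 0.0754, 0.233 ]), [np.float64(1.1641375851900813), np.float64(1.1641375851894182)])
left lug hole outer?  (array([0.4981, 0.1168, 0.185 ]), [np.float64(0.6134401022937153), np.float64(0.6134401022930951)])
sleeve [array([0.4695, 0.0758, 0.19  ]), array([0.4685, 0.0751, 0.2   ]), array([0.4675, 0.0744, 0.21  ])] (array([0.4699, 0.0994, 0.1918]), [np.float64(0.8385488294102212), np.float64(0.8385488294091801)])
lid 217.9207000732422 106.62720489501953 52.61701965332031 [0.6699 0.0689 0.206 ] [ 0.0017 -0.1426  0.    ]
rod [0.448  0.1846 0.055 ] [0.4362 0.2952 0.055 ] [0.4277 0.3766 0.055 ] 0.11126486281131373 0.08187758717083898 yaw [np.float64(6.103761896640678), np.float64(6.0539066071705365)]
(array([0.4495, 0.1841, 0.0584]), [np.float64(1.7420978900440913), np.float64(1.742097890044096)]) (array([0.4374, 0.2948, 0.057 ]), [np.float64(1.3231345325062296), np.float64(1.3231345325061254)])
dial c [ 0.512  -0.3376] r [0.0523 0.0515 0.0527 0.0525 0.0522 0.0517 0.0522 0.0524]
ang [ 106.8212   75.8035   46.1555   16.4205  -13.6556  -43.8363  -74.131
 -102.9329]
pointer [ 0.5316 -0.3161] [ 0.5123 -0.3364] 47.76131957716685 46.544165508179525 0.029090106300161622
[ 0.3829 -0.0866  0.055 ]
[0.3873 0.0677 0.055 ]
```

```bash
cat >> h.py <<'E'
def mat(yaw):  # tool z at yaw (deg), tool y down
    c,s=np.cos(np.radians(yaw)),np.sin(np.radians(yaw)); return np.array([[s,0,c],[-c,0,s],[0,-1,0.]])
def deltas(*wps, start=None):
    from plant import status
    st=status.get_state(); R=Rot.from_rotvec(st["tcp_rot"]).as_matrix(); p=np.array(st["eef_pos"])
    yaw=np.degrees(np.arctan2(R[1,2],R[0,2])); print("t",st["t"],"now",p.round(4),"yaw",yaw.round(2),"tilt",R[2].round(4),"j",np.round(st["joint_positions"],2),"F",np.round(st["ft_force"],1),"g",round(st["gripper_width"],3))
    for x,y,z,w in wps:
        q=np.array([x,y,z]); print("  cm",(R.T@(q-p)*100).round(2),"roll",round(np.radians(-((w-yaw+180)%360-180)),3)); p,yaw,R=q,w,mat(w)
E
python3 -c "
from h import *
deltas((.45,-.2,.404,-1.7),(.42,.077,.36,-1.7))"
```

```text
t 0.1 now [ 0.1577 -0.5529  0.4043] yaw 15.92 tilt [-0.001 -1.    -0.   ] j [ 1.25  0.71 -0.03  1.48  0.02  0.95 -0.08] F [-0.2  0.3  1. ] g 1.0
  cm [-25.92   0.05  37.79] roll 0.307
  cm [-27.6    4.4   -3.82] roll -0.0
```

```bash
python3 -m crank '[[[-2.6,0,3.8],0],[[-5.2,0,7.6],0],[[-7.8,0,11.4],0],[[-10.4,0,15.2],0],[[-13,0,19],0]]' 0
python3 -m crank '[[[-2.6,0,3.8],0.1],[[-5.2,0,7.6],0.2],[[-7.8,0,11.4],0.307],[[-10.4,0,15.2],0.307],[[-13,0,19],0.307]]' 0
python3 -c "
from h import *
deltas((.42,.077,.36,-1.7))"
```

```text
t: 0.6
eef_pos: [0.3056, -0.3743, 0.4046]
tcp_rot: [-1.328, 1.003, -1.002]
ft_force: [0.6, -0.5, 0.3]
gripper_width: 0.144
t: 1.1
eef_pos: [0.4528, -0.1969, 0.4046]
tcp_rot: [-1.195, 1.231, -1.231]
ft_force: [0.6, -1.2, 0.3]
gripper_width: 0.001
t 1.1 now [ 0.4528 -0.1969  0.4046] yaw -1.67 tilt [-0.e+00 -1.e+00 -3.e-04] j [ 0.26  0.59  0.15  1.78 -0.12  0.78 -1.13] F [ 0.6 -1.2  0.3] g 0.001
  cm [-27.28   4.47  -4.08] roll 0.0
```

```bash
python3 -m crank '[[[-4,0,-2],0],[[-8.5,0,-4],0],[[-13,0,-4],0],[[-17.5,0,-4],0],[[-22,0,-4],0]]'
python3 -m crank '[[[-3,0,0],0],[[-5.3,1.5,0],0],[[-5.3,3,0],0],[[-5.3,4.4,0],0],[[-5.3,4.4,0],0]]'
python3 - <<'E'
from h import *
from plant import eyes
deltas((.441,.077,.36,-1.7),(.4665,.077,.353,-1.7))
for n in ("top","side"):
    c=eyes.read_camera(n); np.savez(f"{n}1.npz",**c)
t=load("top1");s=load("side1")
cv2.imwrite("pics/m2.png",np.hstack([crop(t,180,140,80,80,5),crop(s,205,165,80,80,5)]))
E
```

```text
t: 1.6
eef_pos: [0.4179, 0.0241, 0.4047]
tcp_rot: [-1.195, 1.231, -1.231]
ft_force: [1.1, 0.4, -0.2]
gripper_width: 0.002
t: 2.1
eef_pos: [0.4196, 0.0754, 0.3596]
tcp_rot: [-1.198, 1.232, -1.23]
ft_force: [-0.8, 0.3, 1.3]
gripper_width: 0.003
t 2.1 now [0.4196 0.0754 0.3596] yaw -1.66 tilt [ 6.0e-04 -1.0e+00 -2.4e-03] j [-0.35  0.59  0.17  2.06 -0.19  0.51 -1.64] F [-0.8  0.3  1.3] g 0.003
  cm [-0.22 -0.05  2.13] roll 0.001
  cm [-0.08  0.7   2.55] roll -0.0
```

View pics/m2.png

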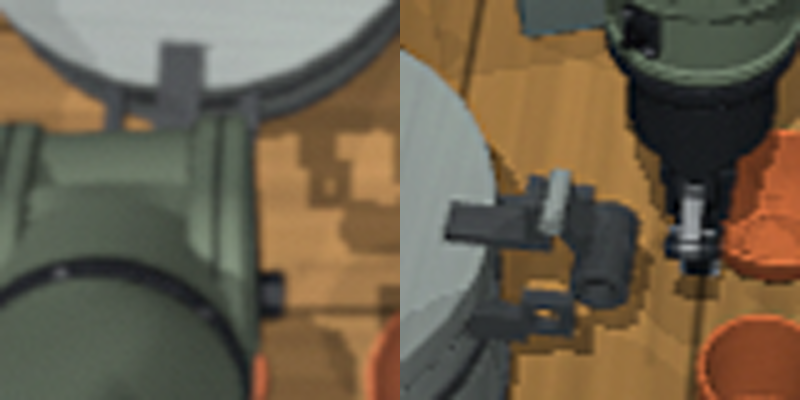

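```bash
python3 -m crank '[[[0,0,1],0],[[0,0,1.8],0],[[0,0.1,2.4],0],[[0,0.25,2.9],0],[[0,0.4,3.4],0]]'
python3 -m crank '[[[0,0.1,0.4],0],[[0,0.2,0.7],0],[[0,0.3,1.0],0],[[0,0.3,1.2],0],[[0,0.3,1.2],0]]'
```

```text
t: 2.7
eef_pos: [0.4534, 0.0743, 0.3564]
tcp_rot: [-1.198, 1.233, -1.229]
ft_force: [-4.4, 0.6, -3.7]
gripper_width: 0.001
t: 3.2
eef_pos: [0.466, 0.074, 0.3538]
tcp_rot: [-1.195, 1.23, -1.231]
ft_force: [-0.6, 0.4, -0.3]
gripper_width: 0.004
```

```bash
python3 -m crank '[[[0,0,0.1],0],[[0,0,0.2],0],[[0,0,0.3],0],[[0,0,0.4],0],[[0,0,0.4],0]]'
```

```text
t: 3.7
eef_pos: [0.4697, 0.0739, 0.3537]
tcp_rot: [-1.196, 1.231, -1.23]
ft_force: [-4.8, 0.1, -0.9]
gripper_width: -0.002
```

```bash
python3 -m crank '[[[0,0,0.1],0],[[0,0,0.2],0],[[0,0,0.3],0],[[0,0,0.4],0],[[0,0,0.4],0]]'
```

```text
t: 4.2
eef_pos: [0.4715, 0.0739, 0.3534]
tcp_rot: [-1.202, 1.237, -1.226]
ft_force: [-28.6, 1.1, 16.9]
gripper_width: 0.003
```

```bash
python3 -m crank '[[[0,0,-1.5],0],[[0,0,-3.5],0],[[0,-1.5,-3.5],-0.13],[[0,-3,-3.5],-0.27],[[0,-4,-3.5],-0.4]]' 1
python3 -c "
from h import *
deltas((.4325,.331,.37,96),(.4325,.331,.21,96))"
```

```text
t: 4.7
eef_pos: [0.4391, 0.0748, 0.3949]
tcp_rot: [-1.363, 0.926, -0.929]
ft_force: [0.3, 0.2, 0.1]
gripper_width: 0.849
t 4.7 now [0.4391 0.0748 0.3949] yaw 21.57 tilt [ 7.0e-04 -1.0e+00  2.2e-03] j [-0.28  0.54  0.06  1.95 -0.05  0.65 -1.38] F [0.3 0.2 0.1] g 0.849
  cm [-24.07   2.49   8.8 ] roll -1.299
  cm [ 0. 16.  0.] roll 0.0
```

```bash
python3 -m crank '[[[-4,0,1.5],-0.13],[[-8,0,3],-0.26],[[-12,0,4.5],-0.39],[[-16,0,5.9],-0.52],[[-20,0,7.3],-0.65]]' 1
python3 -c "
from h import *
deltas((.4325,.331,.37,96),(.4325,.331,.21,96))"
```

```text
t: 5.2
eef_pos: [0.4343, 0.2895, 0.3941]
tcp_rot: [-1.527, 0.426, -0.428]
ft_force: [0.9, -1.5, 0.1]
gripper_width: 1.0
t 5.2 now [0.4343 0.2895 0.3941] yaw 58.77 tilt [ 7.0e-04 -1.0e+00  1.5e-03] j [-0.6   0.64 -0.09  1.69  0.08  0.81 -1.27] F [ 0.9 -1.5  0.1] g 1.0
  cm [-2.31  2.41  3.45] roll -0.65
  cm [ 0. 16.  0.] roll 0.0
```

```bash
python3 -m crank '[[[-0.6,1,0.9],-0.13],[[-1.2,2,1.8],-0.26],[[-1.8,4,2.7],-0.39],[[-2.3,6,3.45],-0.52],[[-2.3,8,3.45],-0.65]]' 1
python3 -m crank '[[[0,1,0],0],[[0,3,0],0],[[0,5,0],0],[[0,5.4,0],0],[[0,5.4,0],0]]' 1
python3 - <<'E'
from h import *
from plant import eyes
deltas((.4325,.331,.21,96))
for n in ("top","side"):
    c=eyes.read_camera(n); np.savez(f"{n}2.npz",**c)
t=load("top2");s=load("side2")
cv2.imwrite("pics/m3.png",np.hstack([crop(t,100,140,100,100,4),crop(s,200,230,100,100,4)]))
E
```

```text
t: 5.7
eef_pos: [0.4328, 0.3303, 0.3131]
tcp_rot: [-1.567, -0.084, 0.083]
ft_force: [1.1, 0.2, -1.1]
gripper_width: 1.002
t: 6.2
eef_pos: [0.433, 0.3291, 0.26]
tcp_rot: [-1.57, -0.077, 0.076]
ft_force: [-0.5, -0.3, 1.1]
gripper_width: 0.999
t 6.2 now [0.433  0.3291 0.26  ] yaw 95.59 tilt [ 1.e-04 -1.e+00 -2.e-04] j [-0.6   0.88 -0.21  1.75  0.32  0.55 -0.91] F [-0.5 -0.3  1.1] g 0.999
  cm [-0.03  5.    0.19] roll -0.007
```

View pics/m3.png

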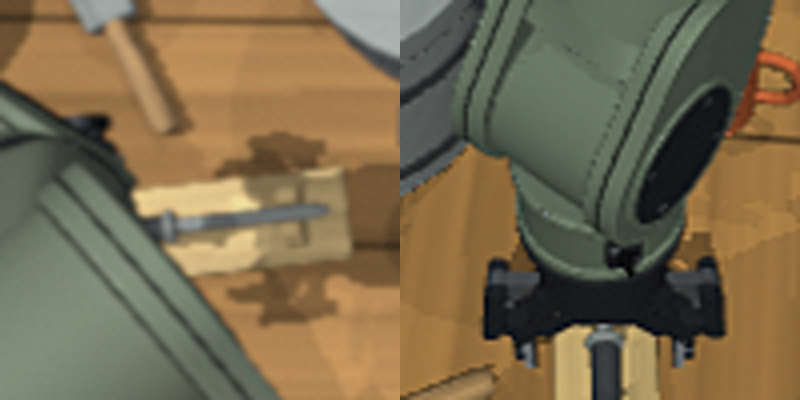

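```bash
python3 -m crank '[[[0,2,0.2],0],[[0,4,0.2],0],[[0,5,0.2],0],[[0,5,0.2],0],[[0,5,0.2],0]]' 1
python3 -m crank '[[[0,0,0],0],[[0,0,0],0],[[0,0,0],0],[[0,0,0],0],[[0,0,0],0]]' 0
python3 -m crank '[[[0,0,0],0],[[0,0,0],0],[[0,0,0],0],[[0,0,0],0],[[0,0,0],0]]' 0
python3 -m crank '[[[0,-1,0],0],[[0,-2.5,0],0],[[0,-5,0],0],[[0,-8,0],0],[[0,-8,0],0]]' 0
python3 -c "
from h import *
deltas()"
```

```text
t: 6.8
eef_pos: [0.4328, 0.3312, 0.2106]
tcp_rot: [-1.569, -0.079, 0.078]
ft_force: [-0.6, 0.1, 0.4]
gripper_width: 0.996
t: 7.3
eef_pos: [0.4326, 0.3311, 0.21]
tcp_rot: [-1.569, -0.079, 0.078]
ft_force: [-0.3, -1.1, 7.0]
gripper_width: 0.215
t: 7.8
eef_pos: [0.4326, 0.3311, 0.21]
tcp_rot: [-1.569, -0.079, 0.078]
ft_force: [0.1, -1.5, 5.3]
gripper_width: 0.214
t: 8.3
eef_pos: [0.433, 0.3314, 0.2933]
tcp_rot: [-1.566, -0.081, 0.075]
ft_force: [0.2, 0.3, -2.6]
gripper_width: 0.213
t 8.3 now [0.433  0.3314 0.2933] yaw 95.71 tilt [ 0.0038 -1.      0.0028] j [-0.59  0.82 -0.24  1.72  0.3   0.63 -0.9 ] F [ 0.2  0.3 -2.6] g 0.213
```

```bash
python3 -c "
from h import *
deltas((.5032,.308,.34,88.3))"
```

```text
t 8.3 now [0.433  0.3314 0.2933] yaw 95.71 tilt [ 0.0038 -1.      0.0028] j [-0.59  0.82 -0.24  1.72  0.3   0.63 -0.9 ] F [ 0.2  0.3 -2.6] g 0.213
  cm [ 6.77 -4.65 -3.01] roll 0.129
```

```bash
python3 -m crank '[[[0,-2,0],0],[[1,-4,0],0.04],[[3,-4.65,-1],0.08],[[5,-4.65,-2],0.129],[[6.77,-4.65,-3],0.129]]' 0
python3 -m crank '[[[0,0,0],0],[[0,0,0],0],[[0,0,0],0],[[0,0,0],0],[[0,0,0],0]]' 0
python3 - <<'E'
from h import *
from plant import eyes
deltas((.5032,.308,.34,88.3))
for n in ("top","side"):
    c=eyes.read_camera(n); np.savez(f"{n}3.npz",**c)
t=load("top3");s=load("side3")
cv2.imwrite("pics/m4.png",np.hstack([crop(t,155,130,80,60,5),crop(s,210,190,80,60,5)]))
E
```

```text
t: 8.8
eef_pos: [0.5037, 0.3075, 0.3363]
tcp_rot: [-1.571, 0.024, -0.024]
ft_force: [0.8, 0.3, -2.0]
gripper_width: 0.216
t: 9.3
eef_pos: [0.5026, 0.3083, 0.3363]
tcp_rot: [-1.571, 0.022, -0.022]
ft_force: [0.1, -0.1, -2.2]
gripper_width: 0.214
t 9.3 now [0.5026 0.3083 0.3363] yaw 88.38 tilt [-1.e-04 -1.e+00  2.e-04] j [-0.48  0.82 -0.25  1.51  0.24  0.84 -0.84] F [ 0.1 -0.1 -2.2] g 0.214
  cm [ 0.06 -0.37 -0.03] roll 0.001
```

View pics/m4.png

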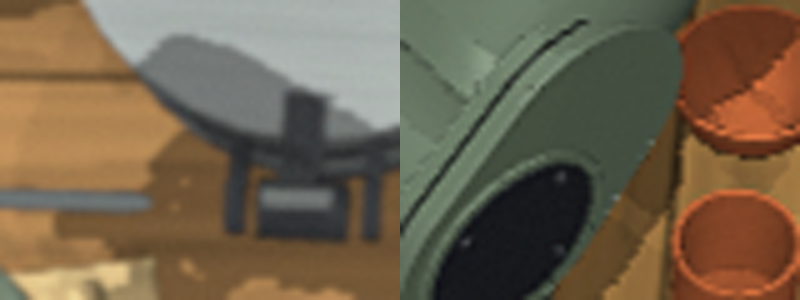

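```bash
python3 - <<'E'
from h import *
np.set_printoptions(precision=4,suppress=True,linewidth=150)
t=load("top3"); g=cv2.cvtColor(t["color"],cv2.COLOR_RGB2GRAY).astype(int)
col=t["color"].astype(int); rb=col[...,0]-col[...,2]   # wood: red>>blue; steel ~0
for u in (158,164,170,176,180,182,183,184,185,186): print(u,rb[160:182,u])
print("lugs")
for u in (201,202,203,204,228,229,230,231): print(u,rb[160:182,u])
print("row"); 
for v in (172,174): print(v,rb[v,196:236])
c=lambda x,y:(155+(x+.5)/5-.5,130+(y+.5)/5-.5)
for p,z in(((20,199),.181),((150,203),.181),((237,234),.171),((372,238),.171),((297,198),.235),((303,238),.185)): print(p,plane(t,*c(*p),z))
E
```

```text
158 [100 100  98  92  87  88  83  51   3  -8  -5  23  77  96  97  97  99  92  87  86  82  84]
164 [97 98 96 91 86 86 87 69 10 -8 -5 17 68 93 96 94 93 85 80 76 76 79]
170 [97 97 96 91 87 87 89 71 11 -6 -4  1 31 59 64 61 63 70 87 86 81 80]
176 [97 94 90 87 87 90 89 76 26 -4 -4  0 24 57 64 64 62 60 62 66 79 79]
180 [98 96 90 85 86 88 89 75 22 -6 -6 -1 21 55 64 63 62 59 58 55 53 54]
182 [98 96 89 87 85 89 92 80 35 -3 -7  1 33 59 62 63 62 58 56 53 50 53]
183 [99 95 89 84 86 89 87 73 39  2 -6  6 42 63 62 62 62 62 56 52 48 50]
184 [99 92 80 74 77 83 76 64 46 15  5 17 50 61 61 63 62 59 55 54 50 53]
185 [93 80 63 59 63 71 63 58 53 37 30 41 59 62 63 63 61 59 57 52 53 55]
186 [83 67 57 55 56 59 59 57 59 54 55 58 61 62 62 63 62 60 57 54 55 56]
lugs
201 [-1 12 11  9  5  1 -1 -3 -5 -6 -4 -8 -6 -6 -8 -6 17 47 55 56 57 58]
202 [-5 -4 -3 -4 -6 -6 -6 -7 -6 -8 -7 -7 -6 -6 -6 -7 17 48 54 56 56 56]
203 [-6 -5 -3 -4 -1 -3 -4  1  4  4  5  9 10 10 12 12 28 51 58 53 56 58]
204 [-4 -3 -1  8 15 19 20 23 36 36 36 39 40 42 42 44 46 54 58 56 56 59]
228 [-4 -4 -3 -4 -4  2  6  2  0  0 -1 -2 -1 -4 -2 -2 -3  9 40 55 58 60]
229 [-3 -4 -4 -4 -3 -5 -5 -8 -8 -7 -9 -7 -9 -8 -6 -6 -6  7 37 54 59 60]
230 [-5 -4 -5 -3 -3  0  0 -1  2  5  7  7  9  9 10 10 15 23 40 54 57 61]
231 [-2 -3 -4 -2  5 22 27 29 36 38 39 39 39 41 41 42 42 47 51 56 57 60]
row
172 [60 62 58 38  3 -6 -6 10 40 44 19 -1 -5 -5 -4 -5  0 -2 -3 -3 -3 -2 -4 -2 -4 -4 -6 -3 16 46 51 26 -1 -9  9 39 62 62 62 61]
174 [63 65 62 39  4 -8 -6 12 42 48 22 -1 -5 -4 -4 -4 -3 -4 -5 -4 -5 -5 -3 -6 -3 -5 -5 -2 20 49 48 19 -2 -6 10 41 62 65 63 62]
(20, 199) [0.5001 0.2294 0.181 ]
(150, 203) [0.4986 0.1586 0.181 ]
(237, 234) [0.4832 0.1119 0.171 ]
(372, 238) [0.4818 0.0378 0.171 ]
(297, 198) [0.4955 0.0747 0.235 ]
(303, 238) [0.4799 0.0747 0.185 ]
```

```bash
python3 -m crank '[[[0,-0.37,0],0],[[0,-0.37,-1],0],[[0,-0.37,-2],0],[[0,-0.37,-3],0],[[0,-0.37,-3.5],0]]' 0
python3 -m crank '[[[0,0,-0.5],0],[[0,0,-1],0],[[0,0,-1.5],0],[[0,0,-2],0],[[0,0,-2.3],0]]' 0
```

```text
t: 9.9
eef_pos: [0.5021, 0.2714, 0.34]
tcp_rot: [-1.571, 0.024, -0.024]
ft_force: [-0.3, -0.1, -2.4]
gripper_width: 0.207
t: 10.4
eef_pos: [0.5013, 0.2495, 0.3399]
tcp_rot: [-1.571, 0.023, -0.023]
ft_force: [-0.5, -0.5, -1.5]
gripper_width: 0.214
```

```bash
python3 -m crank '[[[0,0,-0.4],0],[[0,0,-0.8],0],[[0,0,-1.2],0],[[0,0,-1.6],0],[[0,0,-2],0]]' 0
python3 -m crank '[[[0,0,-0.6],0],[[0,0,-1.2],0],[[0,0,-1.8],0],[[0,0,-2.4],0],[[0,0,-3],0]]' 0
```

```text
t: 10.9
eef_pos: [0.5007, 0.2297, 0.3399]
tcp_rot: [-1.571, 0.023, -0.023]
ft_force: [0.1, 0.1, -1.6]
gripper_width: 0.216
t: 11.4
eef_pos: [0.4998, 0.1995, 0.3399]
tcp_rot: [-1.571, 0.023, -0.023]
ft_force: [0.1, 0.9, -1.8]
gripper_width: 0.218
```

```bash
python3 -m crank '[[[0,0,-0.4],0],[[0,0,-0.8],0],[[0,0,-1.2],0],[[0,0,-1.6],0],[[0,0,-2],0]]' 0
python3 -m crank '[[[0,0,-0.5],0],[[0,0,-1],0],[[0,0,-1.4],0],[[0,0,-1.8],0],[[0,0,-2.1],0]]' 0
python3 -m crank '[[[0,0,-0.1],0],[[0,0,-0.2],0],[[0,0,-0.3],0],[[0,0,-0.4],0],[[0,0,-0.4],0]]' 0
```

```text
t: 11.9
eef_pos: [0.4992, 0.1798, 0.3399]
tcp_rot: [-1.571, 0.023, -0.023]
ft_force: [0.1, -0.5, -2.1]
gripper_width: 0.212
t: 12.4
eef_pos: [0.4986, 0.1586, 0.3399]
tcp_rot: [-1.571, 0.023, -0.023]
ft_force: [0.3, -0.2, -2.1]
gripper_width: 0.213
t: 12.9
eef_pos: [0.4985, 0.155, 0.3399]
tcp_rot: [-1.571, 0.023, -0.023]
ft_force: [-0.0, 0.5, -1.9]
gripper_width: 0.211
```

```bash
python3 -m crank '[[[0,0,-0.1],0],[[0,0,-0.2],0],[[0,0,-0.3],0],[[0,0,-0.4],0],[[0,0,-0.4],0]]' 0
```

```text
t: 13.4
eef_pos: [0.4984, 0.1518, 0.34]
tcp_rot: [-1.569, 0.022, -0.023]
ft_force: [-0.4, 6.8, -2.9]
gripper_width: 0.211
```

```bash
python3 -m crank '[[[0,0.1,0.1],0],[[0,0.2,0.1],0],[[0,0.2,0.1],0],[[0,0.2,0.1],0],[[0,0.2,0.1],0]]' 0
python3 -m crank '[[[0,0,0],0],[[0,0,0],0],[[0,0,0],0],[[0,0,0],0],[[0,0,0],0]]' 0.5
python3 -m crank '[[[0,-1,0],0],[[0,-3,0],0],[[0,-6,0],0],[[0,-9,0],0],[[0,-11,0],0]]' 0.5
python3 -c "
from h import *
deltas((.40,.0,.44,50),(.512,-.337,.38,46.5))"
```

```text
t: 13.9
eef_pos: [0.4984, 0.1521, 0.3379]
tcp_rot: [-1.57, 0.023, -0.023]
ft_force: [-0.8, 2.0, -1.5]
gripper_width: 0.214
t: 14.4
eef_pos: [0.4984, 0.152, 0.3379]
tcp_rot: [-1.571, 0.023, -0.023]
ft_force: [0.0, 1.0, 0.2]
gripper_width: 0.501
t: 14.9
eef_pos: [0.4982, 0.1521, 0.4506]
tcp_rot: [-1.57, 0.021, -0.024]
ft_force: [-0.6, 0.7, 0.3]
gripper_width: 0.505
t 14.9 now [0.4982 0.1521 0.4506] yaw 88.34 tilt [ 0.0018 -1.      0.001 ] j [-0.18  0.58 -0.32  1.6   0.21  0.99 -0.6 ] F [-0.6  0.7  0.3] g 0.505
  cm [ -9.38   1.03 -15.49] roll 0.669
  cm [ 30.24   6.   -18.62] roll 0.061
```

```bash
python3 -m crank '[[[0,0,-4.5],0],[[0,0,-9.4],0],[[0.5,0,-14.3],0],[[1,0,-19.2],0],[[1.4,0,-24],0]]' 1
python3 -m crank '[[[0.3,0,-4.8],0.14],[[0.6,0,-9.6],0.28],[[0.9,0,-14.4],0.42],[[1.2,0,-19.2],0.56],[[1.4,0,-24.5],0.7]]' 1
python3 - <<'E'
from h import *
from plant import eyes
deltas((.512,-.337,.34,46.5),(.512,-.337,.276,46.5))
for n in ("top","side"):
    c=eyes.read_camera(n); np.savez(f"{n}4.npz",**c)
t=load("top4");s=load("side4")
cv2.imwrite("pics/m5.png",np.vstack([np.hstack([crop(t,180,140,80,60,5),crop(s,205,180,80,60,5)]),np.hstack([crop(t,310,130,80,60,5),crop(s,210,100,80,60,5)])]))
E
```

```text
t: 15.4
eef_pos: [0.5051, -0.0903, 0.4488]
tcp_rot: [-1.571, 0.022, -0.023]
ft_force: [1.4, 1.0, -0.6]
gripper_width: 1.001
t: 15.9
eef_pos: [0.512, -0.3322, 0.4489]
tcp_rot: [-1.493, 0.573, -0.575]
ft_force: [-0.5, 1.2, 0.3]
gripper_width: 1.004
t 15.9 now [ 0.512  -0.3322  0.4489] yaw 47.94 tilt [ 6.e-04 -1.e+00  8.e-04] j [ 0.59  0.72 -0.14  1.27  0.1   1.16 -0.29] F [-0.5  1.2  0.3] g 1.004
  cm [ 0.32 10.89 -0.36] roll 0.025
  cm [0.  6.4 0. ] roll -0.0
```

View pics/m5.png

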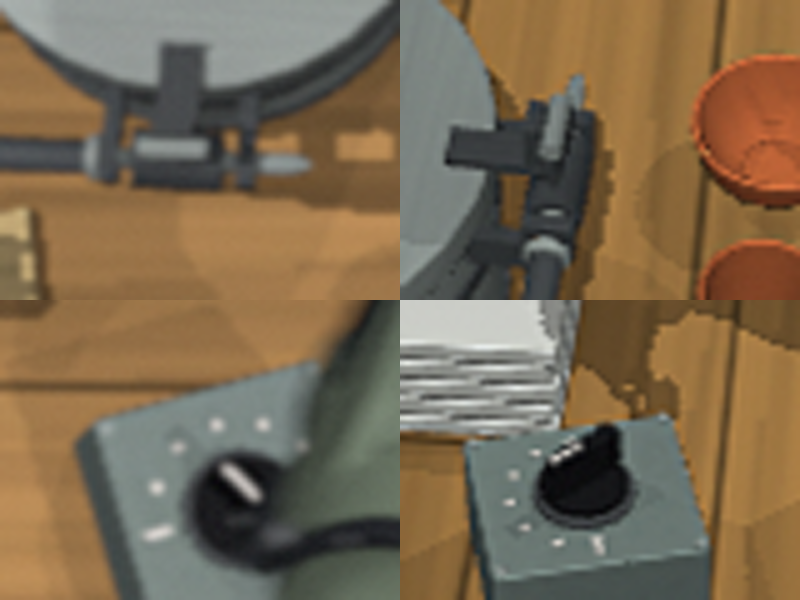

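```bash
python3 -m crank '[[[0.3,4,-0.3],0.025],[[0.32,8,-0.36],0.025],[[0.32,11,-0.36],0.025],[[0.32,14,-0.36],0.025],[[0.32,14,-0.36],0.025]]' 1
python3 -m crank '[[[0,1,0],0],[[0,2,0],0],[[0,3,0],0],[[0,3,0],0],[[0,3,0],0]]' 1
python3 -m crank '[[[0,0,0],0],[[0,0,0],0],[[0,0,0],0],[[0,0,0],0],[[0,0,0],0]]' 0
python3 -m crank '[[[0,0,0],0],[[0,0,0],0],[[0,0,0],0],[[0,0,0],0],[[0,0,0],0]]' 0
python3 -c "
from h import *
deltas((.512,-.337,.279,46.5))"
```

```text
t: 16.5
eef_pos: [0.5118, -0.3349, 0.3055]
tcp_rot: [-1.488, 0.593, -0.585]
ft_force: [-0.4, 0.1, 1.3]
gripper_width: 1.0
t: 17.0
eef_pos: [0.5124, -0.3353, 0.2781]
tcp_rot: [-1.489, 0.59, -0.59]
ft_force: [0.9, -0.1, -0.3]
gripper_width: 1.0
t: 17.5
eef_pos: [0.5129, -0.3359, 0.2785]
tcp_rot: [-1.49, 0.587, -0.593]
ft_force: [15.6, -17.6, 1.3]
gripper_width: 0.158
t: 18.0
eef_pos: [0.513, -0.336, 0.2784]
tcp_rot: [-1.49, 0.587, -0.593]
ft_force: [8.5, -6.2, -0.3]
gripper_width: 0.152
t 18.0 now [ 0.513  -0.336   0.2784] yaw 46.79 tilt [ 3.8e-03 -1.0e+00  7.0e-04] j [ 0.58  0.92 -0.12  1.47  0.14  0.75 -0.34] F [ 8.5 -6.2 -0.3] g 0.152
  cm [-0.   -0.06 -0.14] roll 0.005
```

```bash
python3 -m crank '[[[0.1,0,-0.15],0.1],[[0.1,0,-0.15],0.2],[[0.1,0,-0.15],0.3],[[0.1,0,-0.15],0.4],[[0.1,0,-0.15],0.5]]' 0
python3 -m crank '[[[0,0,0],0.1],[[0,0,0],0.2],[[0,0,0],0.3],[[0,0,0],0.4],[[0,0,0],0.5]]' 0
python3 -c "
from h import *
deltas((.512,-.337,.279,-43.5))"
```

```text
t: 18.5
eef_pos: [0.513, -0.3364, 0.2784]
tcp_rot: [-1.339, 0.973, -0.977]
ft_force: [6.9, 4.0, 2.5]
gripper_width: 0.151
t: 19.0
eef_pos: [0.5131, -0.3363, 0.2784]
tcp_rot: [-1.112, 1.343, -1.346]
ft_force: [7.0, 4.0, 2.9]
gripper_width: 0.15
t 19.0 now [ 0.5131 -0.3363  0.2784] yaw -10.67 tilt [-0.0012 -1.      0.0029] j [ 0.46  0.93  0.16  1.47 -0.19  0.75 -1.07] F [7.  4.  2.9] g 0.15
  cm [ 0.09 -0.06 -0.1 ] roll 0.573
```

```bash
python3 -m crank '[[[0,0,0],0.11],[[0,0,0],0.22],[[0,0,0],0.34],[[0,0,0],0.46],[[0,0,0],0.57]]' 0
python3 -m crank '[[[0,0,0],0],[[0,0,0],0],[[0,0,0],0],[[0,0,0],0],[[0,0,0],0]]' 0
python3 -c "
from h import *
deltas((.512,-.337,.279,-43.5))"
```

```text
t: 19.5
eef_pos: [0.5132, -0.3364, 0.2783]
tcp_rot: [-0.747, 1.739, -1.741]
ft_force: [8.6, 4.1, 0.4]
gripper_width: 0.153
t: 20.0
eef_pos: [0.5132, -0.3364, 0.2782]
tcp_rot: [-0.751, 1.736, -1.738]
ft_force: [9.2, 3.7, 3.0]
gripper_width: 0.153
t 20.0 now [ 0.5132 -0.3364  0.2782] yaw -43.09 tilt [-0.0025 -1.      0.0019] j [ 0.38  0.95  0.31  1.48 -0.37  0.77 -1.48] F [9.2 3.7 3. ] g 0.153
  cm [ 0.13 -0.08 -0.05] roll 0.007
```

Turned to the fifth click; release, rise, move clear of the view and check.

```bash
python3 -m crank '[[[0,0,0],0],[[0,0,0],0],[[0,0,0],0],[[0,0,0],0],[[0,0,0],0]]' 1
python3 -m crank '[[[0,-2,0],0],[[0,-5,0],0],[[0,-9,0],0],[[0,-13,0],0],[[0,-14,0],0]]' 1
python3 -m crank '[[[4,0,-1],0],[[8,0,-3],0],[[11,0,-6],0],[[13,0,-9],0],[[14,0,-12],0]]' 1
python3 - <<'E'
from h import *
from plant import eyes
deltas()
for n in ("top","side"):
    c=eyes.read_camera(n); np.savez(f"{n}5.npz",**c)
t=load("top5");s=load("side5")
cv2.imwrite("pics/m6.png",np.vstack([np.hstack([crop(t,180,140,80,60,5),crop(s,205,180,80,60,5)]),np.hstack([crop(t,310,130,80,60,5),crop(s,210,100,80,60,5)])]))
E
```

```text
t: 20.5
eef_pos: [0.512, -0.3372, 0.2779]
tcp_rot: [-0.753, 1.739, -1.739]
ft_force: [-0.1, 0.4, 0.3]
gripper_width: 0.983
t: 21.0
eef_pos: [0.5119, -0.3375, 0.4219]
tcp_rot: [-0.75, 1.734, -1.742]
ft_force: [0.3, -0.1, -0.7]
gripper_width: 0.996
t: 21.5
eef_pos: [0.3264, -0.3574, 0.4178]
tcp_rot: [-0.752, 1.74, -1.74]
ft_force: [0.8, -0.1, -0.2]
gripper_width: 0.997
t 21.5 now [ 0.3264 -0.3574  0.4178] yaw -43.27 tilt [ 5.e-04 -1.e+00 -2.e-04] j [ 0.55  0.58  0.37  1.79 -0.27  0.82 -1.27] F [ 0.8 -0.1 -0.2] g 0.997
```

View pics/m6.png

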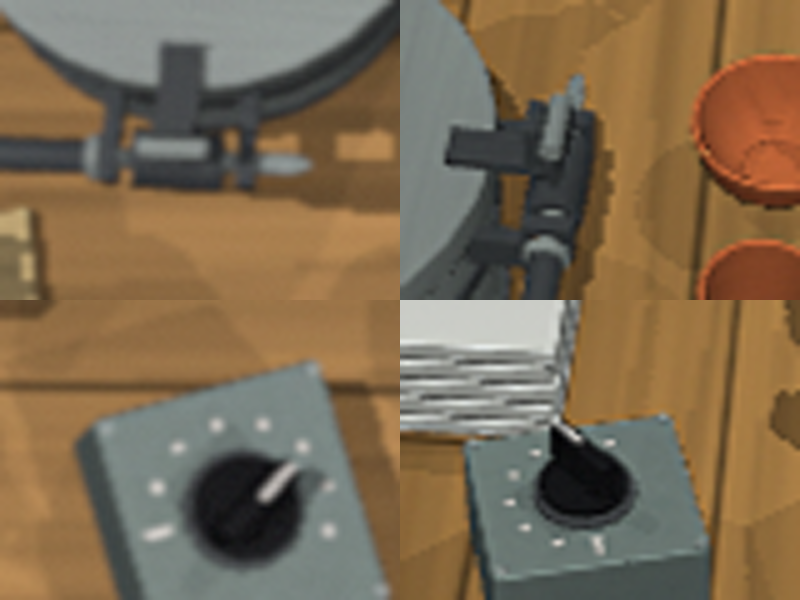

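```bash
python3 -c "
from h import *
a,b=load('top0'),load('top5')
print(np.abs(a['color'][195:240,200:295].astype(int)-b['color'][195:240,200:295]).mean())
t=b
c=lambda x,y,ox,oy:(ox+(x+.5)/5-.5,oy+(y+.5)/5-.5)
o=plane(t,*c(296,464,310,130),.131);i=plane(t,*c(262,498,310,130),.131);print(np.degrees(np.arctan2(o[1]-i[1],o[0]-i[0])),'want -43.7')
from plant import sign_off; print(sign_off())"
```

```text
4.284756335282651
-45.20710435546583 want -43.7
the job is handed in; nothing more can be done
None
```

The kiln is set for firing, and I handed the job in with the robot's clock at about 21.5 s of the 72 s allowed. The hand-in reports no verdict.

- **Hasp:** I pushed it shut along its arc until it met its stop. The wrist force rose to about 29 N sideways there.
- **Rod:** I lifted it from the rest and slid it through both lugs and the hasp from the left. Contact force was about 7 N when the collar met the lug.
- **Heat switch:** It started at the second click. I turned it a quarter turn clockwise and let go.

**Last checks:** Both cameras show the hasp shut and the collar against the left lug. The tip stands about 30 mm out of the right lug, and the rod looks the same in pictures taken about 5 s apart. The pointer is on the fifth dot, at −45.2° against the expected −43.7°, which is within my measuring error. The arm was raised clear, with about zero wrist force and the gripper open.

The bowl and mug were never touched. A before-and-after picture difference around them was small (about 4 grey levels on average), which I put down to changed shadows. I did not measure their positions again. No check failed.

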